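Load the filter cassette and close the filter drawer

TASK

Take the filter cassette that stands on edge in the small white rack and lay it in the recess of the open filter drawer, flat on the recess floor with its white ribbed face up and its cut-out corner round the recess's corner block (set it down on the free bench and take it again across its width, since it cannot be laid flat from the grip that lifts it out). Then push the drawer fully home, over the resistance of its detent, so that it stays seated against the housing. Leave the timer, the small bottle and the petri dish where they stand.

Things in the scene. Friction and masses are not known exactly. Their poses are not given: they have to be found in the camera images.
- cassette_centre (a point): Centre of the filter cassette, a stiff grey plate 56 x 100 x 12 mm (its x, y, z), about 0.12 kg, loose. +z: face with white ribs (only for looks); -z: face with a flat black panel. At the start it stands in the rack on its +x long edge: -x points up, +z away from the robot, y along the rack; lower edge 8 mm, upper edge 64 mm above the bench, the upper 34 mm clear of the rack.
- cassette_corner (a point): Middle of the cassette's cut-out corner (20 x 20 mm, square, right through), at -x, +y: 18 mm along -x and 40 mm along +y from the cassette's centre. When the cassette is tipped over towards the robot it lies ribbed face up, this corner near the robot at the left.
- rack: White plastic rack fixed to the bench, 56 x 116 mm (x, y), origin at the centre of its underside. One slot along y, 15 mm wide, floor 8 mm and side rails 30 mm above the bench; the cassette stands in it centred. The bench at x 0.54 to 0.64, y 0.09 to 0.21 (beyond the rack) is always free for laying things down.
- housing: Grey housing of the filter drawer, fixed to the bench, 125 x 160 x 56 mm (x, y, z), origin on its underside, 75 mm behind its front face; opening at its -x side, towards the robot. The upper edge of the opening lies 33 mm above the bench, so only a cassette that lies down in its recess passes under it.
- drawer (a joint): How far the drawer is open, m: 0 fully home, grows as it slides out along the housing's -x; starts 0.108 to 0.118. It slides with 1 to 2 N. From 13 to 5 mm open a sprung roller resists with up to about 12 N; closer than 5 mm the roller draws the drawer in and holds it at 0, where it meets a rigid end stop.
- recess (a point): Centre of the recess's floor in the drawer, 14 mm above the bench; axes as the housing's; moves with the drawer. Recess 60 x 104 mm (x, y), walls 8 mm high; front and back walls are open for the middle 54 mm for fingers, the floor running on level, 24 mm in front, and 26 mm or more behind up to the housing while the drawer is as open as at the start. The cassette fits only with its x, y, z along these axes, its centre 6 mm above this point.
- recess_block (a point): Centre of the block 16 x 16 x 8 mm that fills the recess's front left corner (-x, +y), where the cassette's cut-out corner goes; moves with the drawer.
- drawer_front (a point): Centre of the outer face of the drawer's front panel, 156 mm wide (y), from 4 to 48 mm above the bench (this point at 26 mm), 10 mm thick. Flat; looks along -x of the housing; pushed along +x. Moves with the drawer; when home, the panel's back lies 2 mm in front of the housing.
- timer_mid (a point): Centre of a flat white timer, 56 x 66 x 18 mm, a bystander on the bench.
- stain_bottle_mid (a point): Centre of a small capped bottle, 37 mm across and 82 mm high, standing; a bystander.
- petri_dish_mid (a point): Centre of a flat round petri dish, 62 mm across and 15 mm high; a bystander.
Not all that is in view belongs to the job. Leave any purple look-alike of the part that bears cassette_centre alone.

How it is judged:
On the way:
1. the cassette lies flat in the recess, ribbed face up and corner on its block, while the drawer is still open (more than 80 mm) (angle between cassette_centre's own z axis and vertical below 0.06 rad and z of cassette_centre in the frame of recess between 0.003 and 0.009 m and x of cassette_centre in the frame of recess between -0.005 and 0.005 m and y of cassette_centre in the frame of recess between -0.005 and 0.005 m and angle between the y axis of cassette_centre and the y axis of recess, either way round below 0.1 rad and value of joint drawer above 0.08 m), for 0.2 s.
At the end, for the whole second after the job is handed in: The drawer is seated (less than 2 mm open) and the cassette lies at rest flat in its recess inside: ribbed face up (within 0.06 rad), within 5 mm of the recess's centre, its long side along the recess's (within 0.1 rad), on the recess floor (its centre 3 to 9 mm above it) (value of joint drawer below 0.002 m and angle between cassette_centre's own z axis and vertical below 0.06 rad and z of cassette_centre in the frame of recess between 0.003 and 0.009 m and x of cassette_centre in the frame of recess between -0.005 and 0.005 m and y of cassette_centre in the frame of recess between -0.005 and 0.005 m and angle between the y axis of cassette_centre and the y axis of recess, either way round below 0.1 rad and linear speed of cassette below 0.02 m/s); the robot touches nothing.
It fails at once if the timer is shifted by more than 25 mm (distance of timer_mid from where it was at the start of the episode above 0.025 m).
It fails at once if the small bottle is shifted by more than 25 mm (distance of stain_bottle_mid from where it was at the start of the episode above 0.025 m).
It fails at once if the petri dish is shifted by more than 25 mm (distance of petri_dish_mid from where it was at the start of the episode above 0.025 m).
It also fails if it takes over 69 s, if anything falls off the work surface, if the arm or the gripper's body presses on something with over 40 N, if the wrist force passes 120 N, or if a joint passes its speed limit or range.

ROBOT

A 6-joint arm with a two-finger parallel gripper is mounted at the origin on a cart in front of the work surface, level with it; the furniture and walls round the work are solid. World frame = base frame: x ahead of the robot, y to its left, z up, the work surface at z = 0. Lengths are in m, angles in rad, forces in N, time in s.
With the tool pointing down it reaches from about 0.325 to 0.875 m from the base axis. Payload 4.4 kg.
Tool frame: the origin (TCP) lies midway between the tips of the shut fingers; the grasp point (between the pads) lies 19 mm behind it; z points along the fingers, y is the direction in which the jaws open and shut (so a half turn about z gives the same grasp; the last joint's range is limited). The gripper opens to 85 mm and grips with 20 to 120 N. Pads are 22 mm wide; open, the fingers measure 114 mm over their backs; the gripper's body (76 mm by 85 mm) begins 54 mm behind the grasp point. The pads swing forward as they close: fully open they stand 13 mm farther back than shut.
Start: joints at [-1.496, 0.207, 1.542, -0, 1.393, -0.15], TCP at [0.128, -0.561, 0.231] pointing down, gripper open.
Joint ranges: [-2.73, 2.73], [-0.86, 2.22], [0.23, 2.46], [-1.11, 4.25], [0.08, 2.63], [-2.82, 2.82]. Speed limits (rad/s): [2.79, 2.79, 3.14, 3.14, 3.14, 3.14].

INTERFACE

Orientations are given as a rotation vector (axis times angle).
In Python, from rig import bot, viewer, ticket, finder gives the robot as it stands. The module is installed in compiled form; this text tells all that it offers.
- The arm moves only by the tool carry_out, never from a script. Its argument "series" is a list of rows, each a list of 3 entries, a list of its own where there are three numbers: the opening, from 0 (shut) to 1 (fully open), then the shift along the tool's x, y, z in m, then the turn about the tool's z in degrees. A call has 1 to 20 rows; each row is the pose to reach, as a shift and turn from the pose commanded when the call began, along the tool's axes at that moment; what a row does not reach only later rows make up. A row lasts 1/8 s, in which the tool goes at most 62.5 mm and 10.7 degrees, less where a joint would pass 70% of its speed; a pose out of reach is approached as far as the arm can. A call with a gripper value outside its range is refused whole. The fingers move at their own pace and stop on an object; "newtons" is the grip in N (left out, the last holds). Time passes only in rows, so rows that repeat a pose let the fingers close. It gives the time, the measured TCP pose, the force and the opening at its end, in the units of the state.
- bot.get_obs(): the state, without advancing time (a new reading comes with each control period).
- viewer.snapshot(name): name is "side" or "top" or "wrist"; returns a dict with "frame" (480x640x3 uint8, red, green, blue), "depth" (480x640 float32, m along the optical axis (not along the pixel's ray), 0 where there is no reading), "vfov" (degrees; the focal length in pixels is half the picture's height over the tangent of half this angle, whatever the lens; pixels are square), "cx", "cy" (the principal point, pixels), "dist_coeffs" ([k1, k2, p1, p2, k3] as OpenCV has them; the pictures are not rectified), "R" (3x3) and "t" (3): a world point X has camera coordinates R X + t; the wrist camera has in their place "tool_from_camera" (4x4, takes a point from camera to tool coordinates, whose origin is the TCP and whose axes are the flange's). Camera axes: x right, y down, z forward; pixel columns grow to the right and rows downward; lengths in m; the calibration is good to about 2 mm. A picture is of the moment at which its call begins: read the wrist's pose just before it.
- ticket.finish_job(): hands the job in, once; it reports no verdict.
Trained networks look in a picture, given as the dict that the camera call returned (one of the last four; its "shot" number tells which), for a name from the list of things; names that differ only in an ending like _2 or _b are one class to them, and where a whole thing is asked for, a point or a joint stands for the part that bears it (a point fixed in the world has none). Each returns a list of dicts, best first, with "conf" (0 to 1); they miss things now and then, are a little off and sometimes report something else, mostly with a low value. They report only what shows in the picture. A call takes as long as a camera call. They do not tell look-alikes from the thing itself.
- finder.silhouettes(picture, label): "region" (480x640 bool, what is visible of it) and "centre" ([row, column] in pixels, amid what is visible of it).
The state is a dict: "t": time; "q": joint angles; "joint_vel": joint speeds; "joint_efforts": joint torques, N m; "ee_pos": TCP position; "tcp_rot": TCP orientation; "ft_force": force on the tool from outside, world axes, zero at the start; "torque": the same for the moment, N m; "opening": opening from 0.0 (shut) to 1.0 (fully open).
Only numpy, scipy, OpenCV 4.12 (cv2) and the standard library are available. Lean on these libraries where they do the work, as an engineer would, in place of code of your own. Each camera call takes 0.05 s, during which the arm holds its last target.

## Working session

There is one attempt and no reset: what is moved stays moved. The work goes in short steps, Python scripts to look and compute and a tool call to move; the robot and the scene stay as the last step left them, time stands still between calls to the robot, and variables do not carry over. Pictures are saved under pics/ and viewed, and the job is handed in when it is done.

Besides the shell and the picture viewer there is one more tool, called after "Call:" by a JSON object that holds its "api" and its "payload", one argument or row to a line. carry_out: Moves the arm, as the interface text tells. Its arguments: {"type":"object","properties":{"series":{"type":"array","items":{"type":"array"}},"newtons":{"type":"number"}},"required":["series"]}

```bash
mkdir -p pics; cat > h.py <<'E'
import numpy as np, cv2
from rig import bot, viewer, ticket, finder
from scipy.spatial.transform import Rotation as Rn
def K(p):
    f=240/np.tan(np.radians(p['vfov'])/2); return np.array([[f,0,p['cx']],[0,f,p['cy']],[0,0,1]])
def snap(n):
    o=bot.get_obs(); p=viewer.snapshot(n); p=dict(p) if False else p
    if n=='wrist':
        T=np.eye(4);T[:3,:3]=Rn.from_rotvec(o['tcp_rot']).as_matrix();T[:3,3]=o['ee_pos']
        M=T@np.array(p['tool_from_camera'])
    else:
        M=np.eye(4);M[:3,:3]=np.array(p['R']).T;M[:3,3]=-np.array(p['R']).T@np.array(p['t'])
    return p,M
def save(p,n): cv2.imwrite('pics/'+n+'.png',p['frame'][:,:,::-1])
def cloud(p,M):
    v,u=np.mgrid[0:480,0:640]
    pts=cv2.undistortPoints(np.stack([u,v],-1).reshape(-1,1,2).astype(np.float64),K(p),np.array(p['dist_coeffs'],float)).reshape(480,640,2)
    d=p['depth'].astype(float)
    C=np.concatenate([pts*d[...,None],d[...,None]],-1)
    W=C@M[:3,:3].T+M[:3,3]; W[d==0]=np.nan
    return W
def proj(p,M,X):
    Mi=np.linalg.inv(M)
    r,_=cv2.projectPoints(np.array(X,float).reshape(-1,1,3),cv2.Rodrigues(Mi[:3,:3])[0],Mi[:3,3],K(p),np.array(p['dist_coeffs'],float))
    return r.reshape(-1,2)
E
python3 - <<'E'
from h import *
o=bot.get_obs(); print({k:np.round(v,3) for k,v in o.items()})
for n in('side','top'):
    p,M=snap(n); save(p,n+'0'); W=cloud(p,M); np.save(n+'0.npy',W); print(n,M.round(3),p['vfov'])
    for l in ('cassette_centre','cassette_corner','rack','housing','drawer','timer_mid','stain_bottle_mid','petri_dish_mid','drawer_front','recess','recess_block'):
        try:
            for r in finder.silhouettes(p,l):
                w=W[r['region']]; print(l,round(r['conf'],2),np.round(r['centre']),r['region'].sum(),np.nanmedian(w,0).round(3),np.nanpercentile(w,2,axis=0).round(3),np.nanpercentile(w,98,axis=0).round(3))
        except Exception as e: print(l,e)
E
```

```text
{'t': np.float64(0.0), 'q': array([-1.497,  0.207,  1.543, -0.   ,  1.393, -0.15 ]), 'joint_vel': array([ 0.   ,  0.001, -0.   , -0.001, -0.   , -0.002]), 'joint_efforts': array([ 1.0000e-03, -3.8304e+01, -2.9159e+01, -0.0000e+00,  1.0000e-02,
        0.0000e+00]), 'ee_pos': array([ 0.128, -0.56 ,  0.23 ]), 'tcp_rot': array([-3.119, -0.352, -0.   ]), 'ft_force': array([-0.363, -0.292,  0.609]), 'torque': array([-0.043,  0.015,  0.003]), 'opening': np.float64(0.997)}
side [[ 0.993 -0.051  0.108  0.426]
 [-0.119 -0.371  0.921 -0.723]
 [-0.007 -0.927 -0.374  0.38 ]
 [ 0.     0.     0.     1.   ]] 54.068621583834044
cassette_centre 0.73 [231. 297.] 305 [0.476 0.104 0.052] [0.466 0.095 0.021] [0.491 0.182 0.065]
cassette_centre 0.46 [208. 276.] 202 [0.428 0.269 0.037] [0.422 0.247 0.006] [0.434 0.342 0.057]
cassette_corner 0.61 [213. 274.] 177 [0.428 0.257 0.036] [0.423 0.247 0.004] [0.434 0.334 0.057]
cassette_corner 0.51 [228. 302.] 328 [0.476 0.106 0.049] [ 0.466  0.095 -0.   ] [0.5   0.304 0.065]
rack 0.89 [248. 306.] 609 [0.479 0.106 0.009] [0.447 0.086 0.001] [0.507 0.192 0.031]
hou
[... 2081 characters left out ...]
57 -0.04   0.05 ]
timer_mid 0.66 [214. 200.] 1215 [0.572 0.271 0.018] [0.54  0.237 0.008] [0.603 0.305 0.021]
stain_bottle_mid 0.82 [151. 342.] 509 [0.67  0.042 0.055] [0.659 0.025 0.011] [0.69  0.058 0.086]
petri_dish_mid 0.86 [336. 348.] 1156 [0.373 0.023 0.016] [ 0.345 -0.006  0.001] [0.402 0.051 0.02 ]
drawer_front 0.85 [269. 424.] 6093 [ 0.493 -0.106  0.017] [ 0.43  -0.171  0.012] [ 0.557 -0.04   0.05 ]
recess 0.63 [268. 424.] 6130 [ 0.493 -0.107  0.017] [ 0.429 -0.171  0.012] [ 0.557 -0.04   0.05 ]
recess 0.43 [269. 271.] 533 [0.481 0.143 0.064] [0.47  0.099 0.012] [0.492 0.193 0.068]
recess_block 0.9 [271. 428.] 6166 [ 0.493 -0.106  0.017] [ 0.429 -0.171  0.012] [ 0.558 -0.04   0.05 ]
```

```bash
python3 - <<'E'
import cv2,numpy as np
a=cv2.imread('pics/top0.png');b=cv2.imread('pics/side0.png')
cv2.imwrite('pics/topc.png',cv2.resize(a[120:370,130:530],None,fx=2,fy=2,interpolation=cv2.INTER_CUBIC))
cv2.imwrite('pics/sidec.png',cv2.resize(b[170:400,210:530],None,fx=2.5,fy=2.5,interpolation=cv2.INTER_CUBIC))
E
```

```text
(no output)
```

View pics/topc.png

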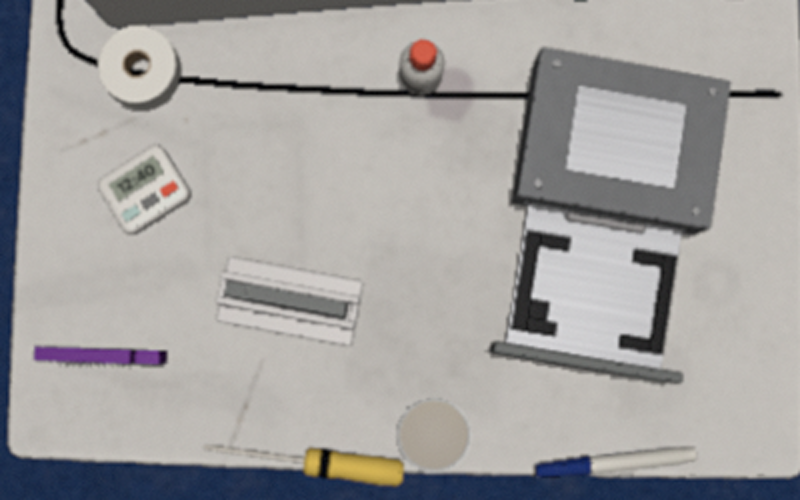

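View pics/sidec.png

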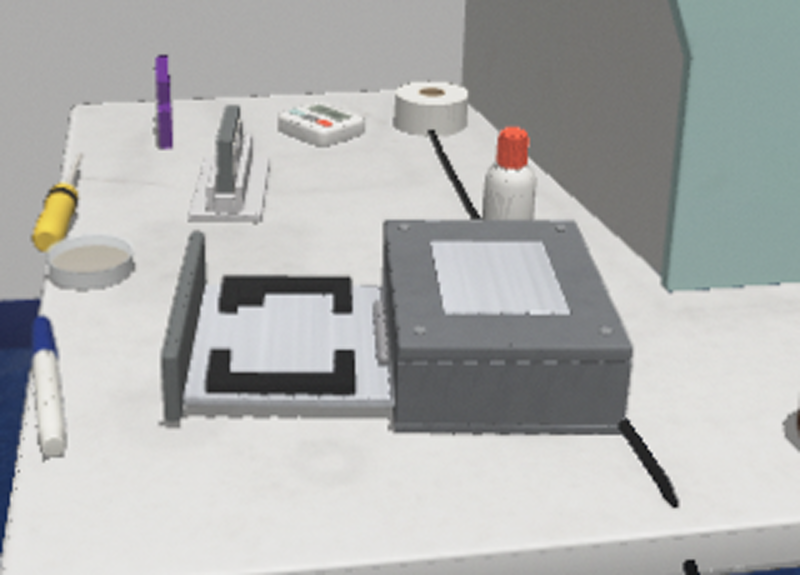

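The thing in the rack is grey, at top-crop (285,297), i.e. about (0.48, 0.145). The purple plate at top-crop (100,355) is the look-alike, so I'll leave it alone. Next I fit yaws and centres.

```bash
python3 - <<'E'
from h import *
p,M=snap('wrist'); print(np.array(p['tool_from_camera']).round(3),p['vfov'],p['cx'],p['cy'])
for n in('top','side'):
    p,M=snap(n);W=cloud(p,M)
    for l in('cassette_centre','rack','housing','drawer','timer_mid'):
        for r in finder.silhouettes(p,l):
            if r['conf']<.5: continue
            w=W[r['region']]; w=w[np.isfinite(w).all(1)]; zt=np.percentile(w[:,2],90)
            if l=='cassette_centre': w=w[w[:,2]>zt-.012]
            if l=='housing': w=w[w[:,2]>.05]
            c,s,a=cv2.minAreaRect(w[:,:2].astype(np.float32)); print(n,l,np.round(c,4),np.round(s,3),round(a,1),zt.round(3))
E
```

```text
[[-0.    -0.945 -0.327  0.084]
 [ 1.    -0.    -0.001  0.   ]
 [ 0.001 -0.327  0.945 -0.143]
 [ 0.     0.     0.     1.   ]] 67.50889172466539 320.23048880790725 240.37072888864859
top cassette_centre [0.4804 0.1364] [0.078 0.013] 81.0 0.067
top cassette_centre [0.4295 0.3067] [0.013 0.075] 2.2 0.059
top rack [0.482  0.1479] [0.12  0.058] 79.7 0.032
top housing [ 0.5564 -0.1164] [0.16  0.253] 81.2 0.059
top drawer [ 0.4946 -0.107 ] [0.156 0.13 ] 81.8 0.038
top timer_mid [0.5749 0.2743] [0.06  0.066] 33.8 0.02
side cassette_centre [0.4779 0.1312] [0.075 0.012] 81.2 0.064
side rack [0.4831 0.177 ] [0.186 0.059] 80.3 0.03
side housing [ 0.6167 -0.1264] [0.163 0.125] 81.8 0.056
side drawer [ 0.4929 -0.101 ] [0.171 0.129] 82.2 0.033
side timer_mid [0.5698 0.2704] [0.058 0.066] 33.2 0.017
```

Call:
{"api": "carry_out", "payload": {
  "series": [
    [1,[0.04,-0.045,0],-5],
    [1,[0.08,-0.09,0],-10],
    [1,[0.12,-0.135,0],-15],
    [1,[0.16,-0.185,0],-20],
    [1,[0.2,-0.23,0],-26],
    [1,[0.24,-0.28,0],-32],
    [1,[0.28,-0.325,0],-38],
    [1,[0.32,-0.37,0],-43],
    [1,[0.36,-0.42,0],-48],
    [1,[0.4,-0.47,0],-53],
    [1,[0.44,-0.53,0],-58],
    [1,[0.48,-0.58,0],-63],
    [1,[0.501,-0.61,0],-67.6],
    [1,[0.501,-0.61,0],-67.6],
    [1,[0.501,-0.61,0],-67.6],
    [1,[0.501,-0.61,0],-67.6]
  ],
  "newtons": 40
}}

```text
t: 3.85
ee_pos: [0.4802, 0.1446, 0.2313]
tcp_rot: [2.4, 2.027, -0.001]
ft_force: [0.7, 0.7, -0.7]
opening: 1.0
```

```bash
cat > w.py <<'E'
from h import *
import sys
def fit(labels,name):
    p,M=snap('wrist');save(p,name);W=cloud(p,M);np.save(name+'.npy',W)
    o=bot.get_obs();R=Rn.from_rotvec(o['tcp_rot']).as_matrix();print('t',o['t'],'tcp',o['ee_pos'].round(4),'yaw',np.degrees(np.arctan2(R[1,0],R[0,0])).round(2),'tz',R[:,2].round(3),'op',o['opening'].round(3),'F',o['ft_force'].round(1))
    for l in labels:
        for r in finder.silhouettes(p,l):
            w=W[r['region']]; w=w[np.isfinite(w).all(1)]
            if len(w)<20: continue
            zt=np.percentile(w[:,2],90); w=w[w[:,2]>zt-.006]
            c,s,a=cv2.minAreaRect(w[:,:2].astype(np.float32)); print(l,round(r['conf'],2),np.round(r['centre']),np.round(c,4),np.round(s,3),round(a,1),zt.round(3))
    return p,M,W
if __name__=='__main__': fit(sys.argv[2:],sys.argv[1])
E
python3 w.py w1 cassette_centre rack
```

```text
Traceback (most recent call last):
  File "w.py", line 13, in <module>
    if __name__=='__main__': fit(sys.argv[2:],sys.argv[1])
                             ~~~^^^^^^^^^^^^^^^^^^^^^^^^^^
  File "w.py", line 5, in fit
    o=bot.get_obs();R=Rn.from_rotvec(o['tcp_rot']).as_matrix();print('t',o['t'],'tcp',o['ee_pos'].round(4),'yaw',np.degrees(np.arctan2(R[1,0],R[0,0])).round(2),'tz',R[:,2].round(3),'op',o['opening'].round(3),'F',o['ft_force'].round(1))
                                                                                                                                                                                          ^^^^^^^^^^^^^^^^^^
AttributeError: 'float' object has no attribute 'round'
```

View pics/w1.png

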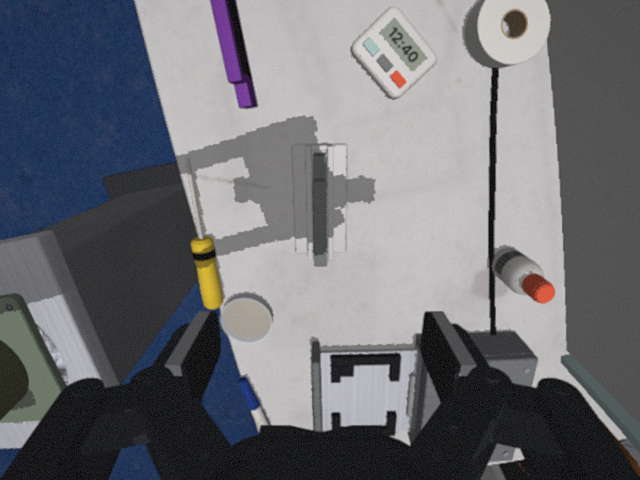

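```bash
sed -i "s/o\['opening'\].round(3)/round(float(o['opening']),3)/" w.py; python3 w.py w2 cassette_centre rack housing drawer
```

```text
t 3.95 tcp [0.4804 0.1446 0.2314] yaw 80.35 tz [ 0. -0. -1.] op 0.999 F [ 0.3 -0.3 -0.5]
cassette_centre 0.81 [ 52. 237.] [0.4296 0.3   ] [0.013 0.063] 0.2 0.057
cassette_centre 0.73 [207. 320.] [0.4781 0.1362] [0.08  0.012] 80.6 0.065
rack 0.82 [191. 312.] [0.4796 0.146 ] [0.116 0.027] 81.0 0.03
housing 0.72 [382. 389.] [ 0.5859 -0.0298] [0.304 0.269] 70.9 0.055
drawer 0.89 [386. 362.] [ 0.5072 -0.012 ] [0.322 0.127] 81.0 0.023
drawer 0.68 [318. 248.] [0.3717 0.0223] [0.06  0.061] 67.7 0.016
```

Call:
{"api": "carry_out", "payload": {
  "series": [
    [1,[0.001,-0.001,0.05],0],
    [1,[0.0015,-0.001,0.1],0],
    [1,[0.0015,-0.001,0.15],0],
    [1,[0.0015,-0.001,0.18],0],
    [1,[0.0015,-0.001,0.194],0],
    [1,[0.0015,-0.001,0.194],0],
    [0.4,[0.0015,-0.001,0.194],0],
    [0,[0.0015,-0.001,0.194],0],
    [0,[0.0015,-0.001,0.194],0],
    [0,[0.0015,-0.001,0.194],0],
    [0,[0.0015,-0.001,0.194],0],
    [0,[0.0015,-0.001,0.194],0],
    [0,[0.0015,-0.001,0.194],0],
    [0,[0.0015,-0.001,0.194],0]
  ],
  "newtons": 40
}}

```text
t: 5.9
ee_pos: [0.4803, 0.1476, 0.0379]
tcp_rot: [2.398, 2.029, 0.001]
ft_force: [-1.0, 0.1, 5.4]
opening: 0.13
```

Call:
{"api": "carry_out", "payload": {
  "series": [
    [0,[0,0,-0.02],0],
    [0,[0,0,-0.045],0],
    [0,[0,0,-0.06],0],
    [0,[0.004,0.025,-0.06],0],
    [0,[0.01,0.06,-0.06],0],
    [0,[0.017,0.1,-0.06],0],
    [0,[0.0225,0.133,-0.06],0],
    [0,[0.0225,0.133,-0.06],0],
    [0,[0.0225,0.133,-0.03],0],
    [0,[0.0225,0.133,-0.012],0],
    [0,[0.0225,0.133,-0.002],0],
    [0,[0.0225,0.133,0.004],0],
    [0,[0.0225,0.133,0.0075],0],
    [0,[0.0225,0.133,0.0075],0],
    [0,[0.0225,0.133,0.0075],0]
  ]
}}

```text
t: 7.78
ee_pos: [0.6152, 0.1477, 0.0305]
tcp_rot: [2.398, 2.029, 0.002]
ft_force: [-0.1, -0.1, -1.4]
opening: 0.131
```

```bash
python3 - <<'E'
from h import *
p,M=snap('side');save(p,'s2');cv2.imwrite('pics/s2.png',cv2.resize(p['frame'][130:360,210:530,::-1],None,fx=2.5,fy=2.5,interpolation=cv2.INTER_CUBIC))
W=cloud(p,M)
for r in finder.silhouettes(p,'cassette_centre'):
    w=W[r['region']]; print(r['conf'],r['centre'],np.nanpercentile(w,[2,50,98],axis=0).round(3))
E
```

```text
0.83 [234.5, 364.5] [[0.6   0.095 0.003]
 [0.607 0.1   0.039]
 [0.62  0.165 0.057]]
0.48 [209.2, 276.3] [[0.422 0.247 0.005]
 [0.428 0.267 0.036]
 [0.434 0.336 0.057]]
0.28 [272.1, 244.5] [[ 0.345 -0.007  0.003]
 [ 0.371  0.011  0.014]
 [ 0.398  0.047  0.016]]
```

View pics/s2.png

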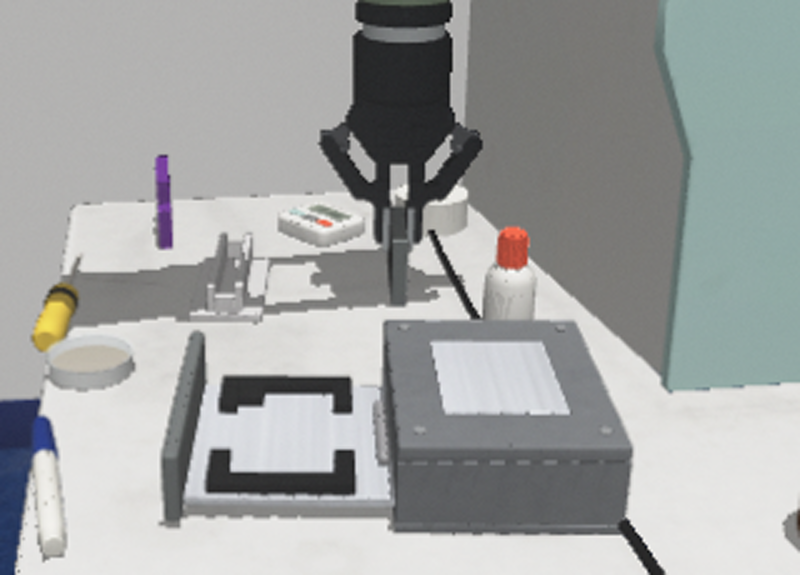

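Call:
{"api": "carry_out", "payload": {
  "series": [
    [0.3,[0,0,0],0],
    [0.5,[0,0,0],0],
    [0.5,[0,0,0],0],
    [0.5,[0,0,0],0],
    [0.5,[0,0,-0.008],0],
    [0.5,[0,0,-0.015],0],
    [0.5,[0,0,-0.015],0],
    [0.5,[0,-0.008,-0.015],0],
    [0.5,[0,-0.012,-0.015],0],
    [0.5,[0,-0.016,-0.015],0],
    [0.5,[0,-0.02,-0.015],0],
    [0.5,[0,-0.024,-0.015],0],
    [0.5,[0,-0.028,-0.015],0],
    [0.5,[0,-0.032,-0.015],0],
    [0.5,[0,-0.036,-0.015],0],
    [0.5,[0,-0.036,-0.015],0],
    [0.5,[0,-0.036,-0.015],0]
  ]
}}

```text
t: 10.0
ee_pos: [0.5794, 0.1536, 0.0449]
tcp_rot: [2.398, 2.029, 0.0]
ft_force: [-0.7, -0.2, -0.4]
opening: 0.5
```

```bash
python3 - <<'E'
from h import *
p,M=snap('side');cv2.imwrite('pics/s3.png',cv2.resize(p['frame'][130:360,210:530,::-1],None,fx=2.5,fy=2.5,interpolation=cv2.INTER_CUBIC))
E
```

```text
(no output)
```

View pics/s3.png

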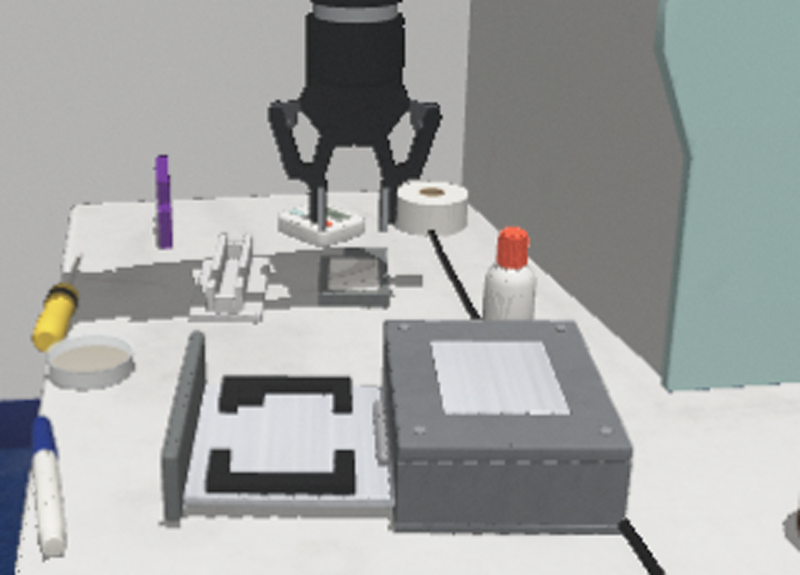

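It fell flat with its ribbed face up, at side-crop (355,275). I rise and measure it.

Call:
{"api": "carry_out", "payload": {
  "series": [
    [0.5,[0,0,-0.05],0],
    [1,[0,0,-0.1],0],
    [1,[0,0,-0.15],0],
    [1,[0,0,-0.18],0],
    [1,[0,0,-0.18],0],
    [1,[0,0,-0.18],0]
  ]
}}

```text
t: 10.8
ee_pos: [0.5785, 0.1534, 0.2235]
tcp_rot: [-2.397, -2.029, 0.003]
ft_force: [-1.2, -0.1, -0.0]
opening: 1.004
```

```bash
python3 w.py w3 cassette_centre cassette_corner drawer
```

```text
t 10.85 tcp [0.578  0.1534 0.2227] yaw 80.48 tz [-0.004 -0.    -1.   ] op 1.001 F [ 0.6  0.9 -0.4]
cassette_centre 0.93 [ 76. 129.] [0.4295 0.308 ] [0.014 0.079] 0.4 0.056
cassette_centre 0.9 [204. 323.] [0.5806 0.1523] [0.1   0.056] 80.2 0.014
cassette_corner 0.64 [ 73. 126.] [0.4294 0.3085] [0.014 0.08 ] 0.4 0.056
cassette_corner 0.61 [207. 323.] [0.5805 0.1523] [0.1   0.056] 80.1 0.014
drawer 0.69 [398. 280.] [0.5309 0.0086] [0.315 0.118] 57.6 0.036
```

View pics/w3.png

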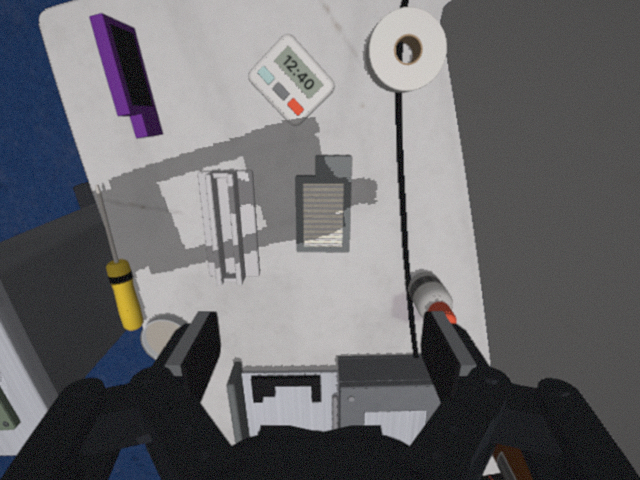

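Call:
{"api": "carry_out", "payload": {
  "series": [
    [0.85,[-0.001,0.0014,0.06],0],
    [0.8,[-0.001,0.0014,0.12],0],
    [0.8,[-0.001,0.0014,0.165],0],
    [0.75,[-0.001,0.0014,0.185],0],
    [0.75,[-0.001,0.0014,0.19],0],
    [0.75,[-0.001,0.0014,0.19],0],
    [0.75,[-0.001,0.0014,0.19],0],
    [0.75,[-0.001,0.0014,0.19],0]
  ]
}}

```text
t: 12.0
ee_pos: [0.5818, 0.1525, 0.0365]
tcp_rot: [2.397, 2.028, 0.004]
ft_force: [-0.2, 0.6, 0.2]
opening: 0.751
```

```bash
python3 - <<'E'
from h import *
p,M=snap('side');W=cloud(p,M);cv2.imwrite('pics/s4.png',cv2.resize(p['frame'][150:290,280:460,::-1],None,fx=4,fy=4,interpolation=cv2.INTER_CUBIC))
o=bot.get_obs();print(o['ee_pos'],o['opening'])
# finger pixels: dark, near
m=(p['frame'].astype(int).sum(2)<150)&(abs(W[...,0]-.58)<.08)&(abs(W[...,1]-.145)<.06)&(W[...,2]>.004)&(W[...,2]<.09)
for lo,hi in((.52,.58),(.58,.65)):
    w=W[m&(W[...,0]>lo)&(W[...,0]<hi)]; 
    for a in np.arange(0,.06,.004):
        s=w[(w[:,2]>=a)&(w[:,2]<a+.004)]; print(lo,a.round(3),len(s),s.min(0).round(3) if len(s) else '',s.max(0).round(3) if len(s) else '')
E
```

```text
[0.58142747 0.15246354 0.03618456] 0.7542117255031958
0.52 0.0 0  
0.52 0.004 0  
0.52 0.008 0  
0.52 0.012 0  
0.52 0.016 0  
0.52 0.02 0  
0.52 0.024 0  
0.52 0.028 0  
0.52 0.032 0  
0.52 0.036 0  
0.52 0.04 0  
0.52 0.044 0  
0.52 0.048 0  
0.52 0.052 1 [0.539 0.157 0.055] [0.539 0.157 0.055]
0.52 0.056 2 [0.539 0.154 0.058] [0.539 0.155 0.06 ]
0.58 0.0 0  
0.58 0.004 0  
0.58 0.008 0  
0.58 0.012 0  
0.58 0.016 0  
0.58 0.02 0  
0.58 0.024 0  
0.58 0.028 0  
0.58 0.032 0  
0.58 0.036 0  
0.58 0.04 0  
0.58 0.044 0  
0.58 0.048 0  
0.58 0.052 2 [0.621 0.139 0.053] [0.622 0.14  0.055]
0.58 0.056 4 [0.621 0.138 0.056] [0.624 0.141 0.059]
```

View pics/s4.png

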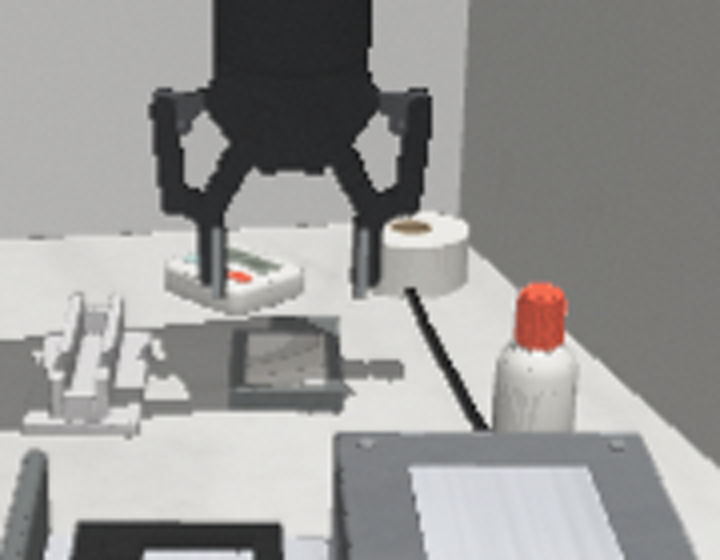

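```bash
python3 - <<'E'
from h import *
p,M=snap('side');W=cloud(p,M);o=bot.get_obs();print(o['ee_pos'],o['opening'])
for c in (332,334,336,368,370,372,374):
    print(c,[(r,*W[r,c].round(3)) for r in range(214,229,2)])
E
```

```text
[0.58113687 0.15247373 0.03584017] 0.7513906856335374
332 [(214, np.float64(0.541), np.float64(0.155), np.float64(0.064)), (216, np.float64(0.541), np.float64(0.152), np.float64(0.061)), (218, np.float64(0.541), np.float64(0.15), np.float64(0.057)), (220, np.float64(0.541), np.float64(0.156), np.float64(0.051)), (222, np.float64(0.554), np.float64(0.25), np.float64(0.011)), (224, np.float64(0.553), np.float64(0.246), np.float64(0.008)), (226, np.float64(0.553), np.float64(0.249), np.float64(0.002)), (228, np.float64(0.552), np.float64(0.239), np.float64(0.001))]
334 [(214, np.float64(0.544), np.float64(0.148), np.float64(0.066)), (216, np.float64(0.544), np.float64(0.15), np.float64(0.061)), (218, np.float64(0.544), np.float64(0.149), np.float64(0.057)), (220, np.float64(0.544), np.float64(0.15), np.float64(0.053)), (222, np.float64(0.544), np.float64(0.148), np.float64(0.049)), (224, np.float64(0.544), np.float64(0.15), np.float64(0.044)), (226, np.float64(0.557), np.float64(0.24), np.float64(0.005)), (228, np.float64(0.557), np.float64(0.242), np.float64(-0.001))]
336 [(214, np.flo
[... 1836 characters left out ...]
02)), (224, np.float64(0.646), np.float64(0.254), np.float64(-0.0)), (226, np.float64(0.643), np.float64(0.24), np.float64(0.0)), (228, np.float64(0.64), np.float64(0.228), np.float64(0.0))]
374 [(214, np.float64(0.623), np.float64(0.14), np.float64(0.065)), (216, np.float64(0.624), np.float64(0.141), np.float64(0.061)), (218, np.float64(0.623), np.float64(0.138), np.float64(0.057)), (220, np.float64(0.623), np.float64(0.139), np.float64(0.053)), (222, np.float64(0.651), np.float64(0.26), np.float64(0.002)), (224, np.float64(0.65), np.float64(0.253), np.float64(0.0)), (226, np.float64(0.647), np.float64(0.239), np.float64(0.0)), (228, np.float64(0.644), np.float64(0.225), np.float64(0.001))]
```

Call:
{"api": "carry_out", "payload": {
  "series": [
    [0.75,[0,0,0.015],0],
    [0.75,[0,0,0.028],0],
    [0.75,[0,0,0.035],0],
    [0.75,[0,0,0.038],0],
    [0.75,[0,0,0.038],0],
    [0.75,[0,0,0.038],0],
    [0.6,[0,0,0.038],0],
    [0.5,[0,0,0.038],0],
    [0.5,[0,0,0.038],0],
    [0.5,[0,0,0.038],0],
    [0.5,[0,0,0.038],0]
  ],
  "newtons": 30
}}

```text
t: 13.48
ee_pos: [0.5811, 0.1525, -0.0025]
tcp_rot: [2.398, 2.029, 0.002]
ft_force: [1.0, -0.4, 4.3]
opening: 0.644
```

Call:
{"api": "carry_out", "payload": {
  "series": [
    [0.5,[0,0,-0.01],0],
    [0.5,[0,0,-0.04],0],
    [0.5,[0,0,-0.09],0],
    [0.5,[0,0,-0.14],0],
    [0.5,[-0.03,-0.002,-0.18],0],
    [0.5,[-0.08,-0.005,-0.2],0],
    [0.5,[-0.13,-0.008,-0.2],0],
    [0.5,[-0.18,-0.011,-0.2],0],
    [0.5,[-0.23,-0.014,-0.2],0],
    [0.5,[-0.28,-0.018,-0.2],0],
    [0.5,[-0.32,-0.02,-0.2],0],
    [0.5,[-0.345,-0.022,-0.2],0],
    [0.5,[-0.351,-0.022,-0.2],0],
    [0.5,[-0.351,-0.022,-0.2],0],
    [0.5,[-0.351,-0.022,-0.2],0],
    [0.5,[-0.351,-0.022,-0.2],0]
  ]
}}

```text
t: 15.48
ee_pos: [0.5009, -0.1891, 0.1967]
tcp_rot: [-2.396, -2.031, -0.0]
ft_force: [-0.2, -0.3, 0.3]
opening: 0.647
```

```bash
python3 w.py w4 cassette_centre housing drawer
```

```text
t 15.525 tcp [ 0.5009 -0.1893  0.1967] yaw 80.56 tz [-0.  0. -1.] op 0.646 F [ 1.2  0.2 -1.9]
cassette_centre 0.88 [316. 326.] [ 0.5008 -0.1896] [0.1   0.056] 80.5 0.213
drawer 0.92 [118. 289.] [ 0.4344 -0.0999] [0.157 0.012] 81.7 0.044
```

View pics/w4.png

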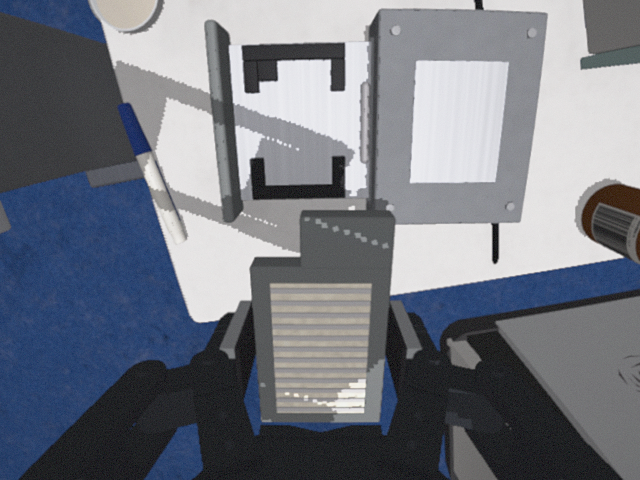

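```bash
python3 - <<'E'
from h import *
W=np.load('w4.npy'); I=cv2.imread('pics/w4.png').astype(int)
m=(I.max(2)<60)&(W[...,2]>.01)&(W[...,2]<.03)
m[:, :225]=0; m[210:]=0; m[:, 365:]=0
print(m.sum()); w=W[m]; print(np.percentile(w[:,2],[5,50,95]).round(4))
top=w[w[:,2]>np.median(w[:,2])-.004]
c,s,a=cv2.minAreaRect(top[:,:2].astype(np.float32)); print(c,s,a)
for yaw in (81.5,):
    ey=np.array([np.cos(np.radians(yaw)),np.sin(np.radians(yaw))]); ex=np.array([ey[1],-ey[0]])
    c0=np.array(c); q=(top[:,:2]-c0)@np.stack([ex,ey],1)
    H,xe,ye=np.histogram2d(q[:,1],q[:,0],bins=[np.arange(-.062,.063,.003),np.arange(-.04,.041,.003)])
    for r in H[::-1].astype(int): print(' '.join('%2d'%v for v in r))
mm=(m*255).astype(np.uint8); cv2.imwrite('pics/mask.png',mm[0:220,200:400])
# housing front face / roof
mh=(W[...,2]>.05)&(W[...,2]<.062); mh[:,:360]=0; mh[:, 560:]=0; mh[230:]=0
c,s,a=cv2.minAreaRect(W[mh][:,:2].astype(np.float32)); print('housing',c,s,a)
for z0,z1 in((.010,.019),):
    mf=(W[...,2]>z0)&(W[...,2]<z1)&(I.min(2)>110); mf[:,:225]=0; mf[230:]=0; mf[:,370:]=0
    f=W[mf]; print('floor z',np.median(f[:,2])); print('bench',np.nanmedian(W[60:100,170:190,2]))
E
```

```text
3519
[0.0206 0.022  0.0234]
(0.4865557849407196, -0.10489123314619064) (0.14212201535701752, 0.09582585096359253) 81.68151092529297
 0  0 11 10 12  8 13 12 11  9 11 10 10  7 10 10  9  9 10  6  8  6  6  7  8  8
 0  0 16 11 10 13 13 12 14 11 11 13 10  9 10 11 10  7  7  8  7  5  6  4  4  2
 0  0 16 14 11 10 12 13 11 12 12  9 10 10  5  8  7  3  6  4  5  0  4  3  3  0
 0  0 13 14 12 14 12 15 13 14 15 11 10  9  8  7 10 13  5  9  9  8  8  8  8  4
 0  0 13 11 10  9 13 11  8  7  7  0  0  0  0  0  0  0  0  0  0  0  0  0  0  0
 0  0 14 12 10 13 12  6  6  5  8  0  0  0  0  0  0  0  0  0  0  0  0  0  0  0
 0  0 13 10  4 12 11  6  5  6  6  0  0  0  0  0  0  0  0  0  0  0  0  0  0  0
 0  0 10 11  7 11 11  7  8  7  7  0  0  0  0  0  0  0  0  0  0  0  0  0  0  0
 0  0 15  9  9 10 14 11  8  5  9  0  0  0  0  0  0  0  0  0  0  0  0  0  0  0
 0  0 13 12  5  7  2  0  0  0  0  0  0  0  0  0  0  0  0  0  0  0  0  0  0  1
 0  0 14  8  7  4  0  0  0  0  0  0  0  0  0  0  0  0  0  0  0  0  0  0  0  3
 0  1 11 15  8  5  0  0  0  0  0  0  0  0  0  0  0  0  0  0  0  0  0  0  0  3
 0  0  0  1  0  0  0  0  0  0  0
[... 1698 characters left out ...]
  7  0  0  0  0  0  0  0  0  0  0  0  0  0  0  0  0  0  0  0  0
 0  1  8 11 10  8  0  0  0  0  0  0  0  0  0  0  0  0  0  0  0  0  0  0  0  0
 0  0 11 16 12 11  0  0  0  0  0  0  0  0  0  0  0  0  0  0  0  0  0  0  0  0
 0  0 13  9  9 10  0  0  0  0  0  0  0  0  0  0  0  0  0  0  0  0  0  0  0  0
 0  0 13 11 11 11  7  8  6  6  8  6  6  8  7  7  9  9 10  8  6  8  6  6  8  7
 0  0  9 11 14 10 11 13  9 11 14 10 10 11  9 12 10  9 14 10 11 14 12 12 13  9
 0  0 10 10 10 10 13 11 12 14 10  9 15 12  9 13  9  9 12  9 11 13  9 14 10 12
housing (0.6171270608901978, -0.1263751983642578) (0.16043050587177277, 0.12579701840877533) 81.74440002441406
floor z 0.014113304399448967
bench 0.00015527259052111608
```

```bash
python3 - <<'E'
import cv2
a=cv2.imread('pics/w4.png'); cv2.imwrite('pics/w4c.png',cv2.resize(a[0:240,190:390],None,fx=2.5,fy=2.5,interpolation=cv2.INTER_NEAREST))
E
```

```text
(no output)
```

View pics/w4c.png

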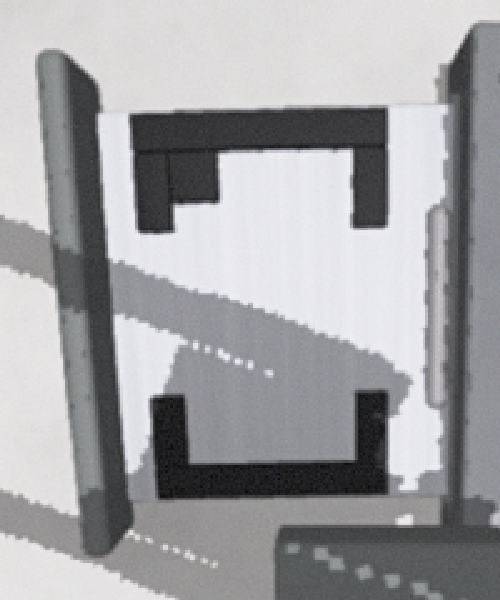

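```bash
cat > ortho.py <<'E'
from h import *
import sys
def ortho(p,M,c,yaw,z,hx=.08,hy=.085,res=.0005):
    ey=np.array([np.cos(np.radians(yaw)),np.sin(np.radians(yaw))]); ex=np.array([ey[1],-ey[0]])
    xs=np.arange(-hx,hx,res); ys=np.arange(hy,-hy,-res)
    X=np.zeros((len(ys),len(xs),3)); X[...,:2]=np.array(c)+xs[None,:,None]*ex+ys[:,None,None]*ey; X[...,2]=z
    uv=proj(p,M,X.reshape(-1,3)).reshape(len(ys),len(xs),2).astype(np.float32)
    return cv2.remap(p['frame'],uv[...,0],uv[...,1],cv2.INTER_LINEAR),xs,ys
E
python3 - <<'E'
from ortho import *
p,M=snap('wrist')
c=np.array([0.4867,-0.1074])
for z in(.022,.014):
    im,xs,ys=ortho(p,M,c,81.74,z)
    cv2.imwrite(f'pics/o{int(z*1000)}.png',cv2.resize(im[:,:,::-1],None,fx=2,fy=2))
    g=im.max(2).astype(float)
    def edges(a,co):
        d=np.diff(cv2.GaussianBlur(a.reshape(1,-1),(5,1),0).ravel()); k=[i for i in range(1,len(d)-1) if abs(d[i])>8 and abs(d[i])>=abs(d[i-1]) and abs(d[i])>abs(d[i+1])]
        return [(round((co[i]+co[i+1])/2*1000,1),int(d[i])) for i in k]
    iy=lambda y:int(np.argmin(abs(ys-y))); ix=lambda x:int(np.argmin(abs(xs-x)))
    for y in(-.045,-.04,-.034,.028,.031): print(z,'row y',y,edges(g[iy(y)-2:iy(y)+3].mean(0),xs))
    for x in(-.035,-.01,0,.01,.02): print(z,'col x',x,edges(g[:,ix(x)-2:ix(x)+3].mean(1),ys))
E
```

```text
0.022 row y -0.045 [(np.float64(-64.2), -22), (np.float64(-54.7), -13), (np.float64(-45.7), 38), (np.float64(-35.2), -26), (np.float64(-22.7), 26), (np.float64(36.8), -28), (np.float64(47.8), 39), (np.float64(65.8), -20), (np.float64(68.8), -11), (np.float64(74.8), 14)]
0.022 row y -0.04 [(np.float64(-64.2), -22), (np.float64(-54.7), -12), (np.float64(-45.7), 41), (np.float64(-35.2), -41), (np.float64(-22.7), 30), (np.float64(36.8), -29), (np.float64(47.8), 44), (np.float64(67.3), -24), (np.float64(74.8), 12)]
0.022 row y -0.034 [(np.float64(-64.7), -24), (np.float64(-54.7), -12), (np.float64(-46.2), 38), (np.float64(-35.2), -40), (np.float64(-22.7), 28), (np.float64(36.3), -26), (np.float64(47.8), 26), (np.float64(51.8), 20), (np.float64(66.3), -15), (np.float64(69.3), -10), (np.float64(74.8), 14)]
0.022 row y 0.028 [(np.float64(-66.2), 10), (np.float64(-64.2), -17), (np.float64(-54.7), -12), (np.float64(-45.7), 42), (np.float64(-35.2), -39), (np.float64(-22.7), 40), (np.float64(36.3), -40), (np.float64(47.8), 41), (np.float64(60.8), -29), (np.float64(63.3), 10), (np.float64(67.8), 
[... 2990 characters left out ...]
-39), (np.float64(-65.3), 23), (np.float64(-82.3), 13)]
0.014 col x -0.01 [(np.float64(65.2), -36), (np.float64(36.2), 43), (np.float64(5.2), -21), (np.float64(-16.3), -9), (np.float64(-52.3), -28), (np.float64(-65.3), 25)]
0.014 col x 0 [(np.float64(65.2), -41), (np.float64(52.2), 43), (np.float64(2.7), -21), (np.float64(-52.3), -29), (np.float64(-65.3), 24)]
0.014 col x 0.01 [(np.float64(65.2), -41), (np.float64(52.7), 47), (np.float64(-1.8), -22), (np.float64(-52.8), -27), (np.float64(-65.3), 24), (np.float64(-76.8), -18)]
0.014 col x 0.02 [(np.float64(65.2), -38), (np.float64(52.2), 47), (np.float64(-5.8), -20), (np.float64(-52.8), -25), (np.float64(-65.3), 25), (np.float64(-77.3), -19)]
```

View pics/o22.png

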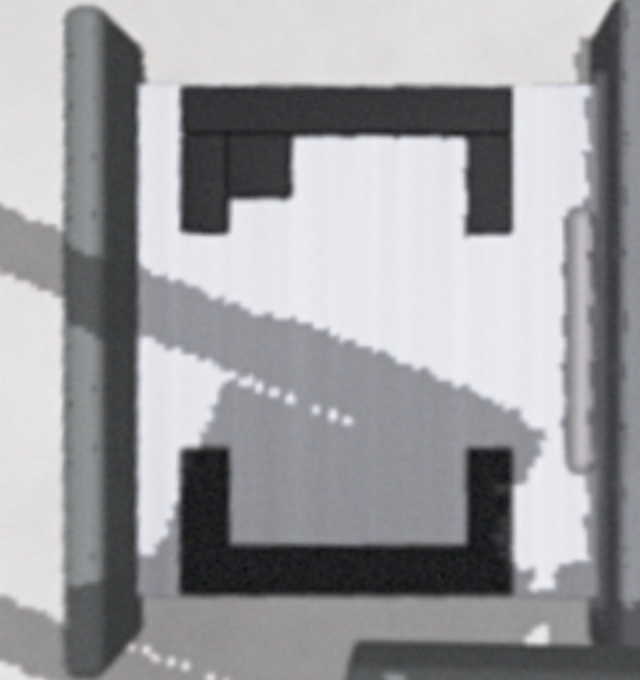

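Call:
{"api": "carry_out", "payload": {
  "series": [
    [0.5,[0.03,-0.008,0],-0.5],
    [0.5,[0.06,-0.016,0],-1.2],
    [0.5,[0.0788,-0.0211,0.02],-1.2],
    [0.5,[0.0788,-0.0211,0.06],-1.2],
    [0.5,[0.0788,-0.0211,0.1],-1.2],
    [0.5,[0.0788,-0.0211,0.13],-1.2],
    [0.5,[0.0788,-0.0211,0.15],-1.2],
    [0.5,[0.0788,-0.0211,0.155],-1.2],
    [0.5,[0.0788,-0.0211,0.155],-1.2],
    [0.5,[0.0788,-0.0211,0.155],-1.2],
    [0.5,[0.0788,-0.0211,0.155],-1.2]
  ]
}}

```text
t: 17.1
ee_pos: [0.4938, -0.1093, 0.0429]
tcp_rot: [2.375, 2.053, 0.002]
ft_force: [0.0, 1.1, -1.8]
opening: 0.645
```

```bash
python3 w.py w5 cassette_centre
python3 - <<'E'
from h import *
for n in('side','top'):
    p,M=snap(n);W=cloud(p,M)
    for r in finder.silhouettes(p,'cassette_centre'):
        w=W[r['region']];w=w[np.isfinite(w).all(1)]; w=w[w[:,2]>np.percentile(w[:,2],90)-.007];c,s,a=cv2.minAreaRect(w[:,:2].astype(np.float32));print(n,r['conf'],np.round(c,4),np.round(s,3),a,np.median(w[:,2]))
    if n=='side': cv2.imwrite('pics/s5.png',cv2.resize(p['frame'][200:350,240:440,::-1],None,fx=4,fy=4,interpolation=cv2.INTER_CUBIC))
    else: cv2.imwrite('pics/t5.png',cv2.resize(p['frame'][180:340,330:530,::-1],None,fx=4,fy=4,interpolation=cv2.INTER_CUBIC))
E
```

```text
t 17.15 tcp [ 0.4936 -0.1092  0.0427] yaw 81.68 tz [ 0.002 -0.001 -1.   ] op 0.644 F [-1.1 -0.2 -1.1]
cassette_centre 0.74 [320. 325.] [ 0.4936 -0.1099] [0.101 0.056] 81.6 0.059
side 0.97 [ 0.4927 -0.1094] [0.103 0.056] 81.59078216552734 0.05713029345677001
side 0.7 [0.4279 0.3058] [0.084 0.009] 88.81066131591797 0.056207276741667145
top 0.93 [ 0.5038 -0.0676] [0.038 0.056] 72.43476867675781 0.05792388514011598
top 0.62 [0.4303 0.3089] [0.011 0.08 ] 2.007878541946411 0.05764622889358012
```

View pics/w5.png

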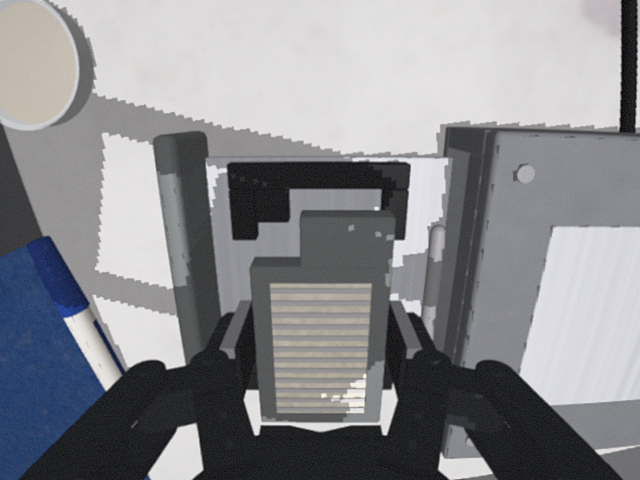

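View pics/s5.png

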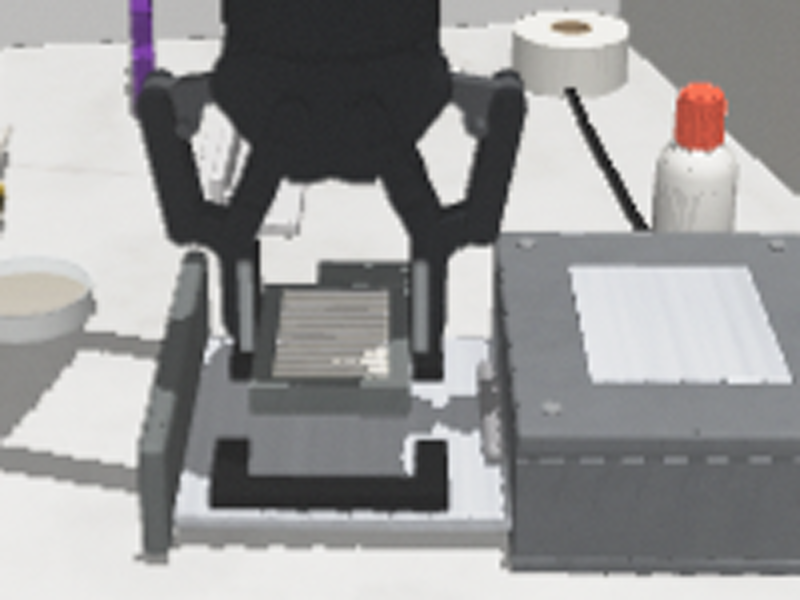

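```bash
cat > e.py <<'E'
from ortho import *
def edges(a,co,th=6):
    d=np.diff(cv2.GaussianBlur(a.reshape(1,-1).astype(np.float32),(5,1),0).ravel()); k=[i for i in range(1,len(d)-1) if abs(d[i])>th and abs(d[i])>=abs(d[i-1]) and abs(d[i])>abs(d[i+1])]
    return [(float(round((co[i]+co[i+1])/2*1000,1)),int(d[i])) for i in k]
E
python3 - <<'E'
from e import *
c=np.array([0.4929,-0.1084])
for n in('wrist','side'):
    p,M=snap(n)
    for z in(.022,.014):
        im,xs,ys=ortho(p,M,c,81.74,z)
        cv2.imwrite(f'pics/p{n}{int(z*1000)}.png',cv2.resize(im[:,:,::-1],None,fx=2,fy=2))
        g=im.max(2).astype(float)
        iy=lambda y:int(np.argmin(abs(ys-y))); ix=lambda x:int(np.argmin(abs(xs-x)))
        for y in((.029,.045,.058) if n=='wrist' else (-.045,-.035,-.058)): print(n,z,'row y',y,edges(g[iy(y)-2:iy(y)+3].mean(0),xs))
        for x in(-.02,0,.01,.02): print(n,z,'col x',x,edges(g[:,ix(x)-2:ix(x)+3].mean(1),ys))
E
```

```text
wrist 0.022 row y 0.029 [(-74.2, -31), (-64.2, -10), (-51.2, 27), (-41.2, -33), (-29.2, 30), (-9.7, -22), (32.8, 15), (35.3, -23), (41.8, 52), (53.3, -36), (55.3, 13), (57.3, 8), (61.3, -22), (68.3, -9)]
wrist 0.022 row y 0.045 [(-74.2, -31), (-64.2, -10), (-51.2, 47), (-49.2, -23), (-41.2, -35), (-13.2, 37), (29.3, -39), (32.8, 6), (41.8, 58), (58.3, -26), (60.8, -14), (68.3, -8)]
wrist 0.022 row y 0.058 [(-74.2, -31), (-67.7, -15), (-63.7, -6), (-50.7, 48), (-47.2, -24), (-41.2, -32), (41.8, 56), (58.3, -26), (60.8, -16), (68.8, -9), (74.3, 8), (75.8, -8)]
wrist 0.022 col x -0.02 [(75.8, -24), (64.7, -36), (36.2, 36), (19.2, -24), (5.2, 25), (2.7, -11), (-0.8, 8), (-4.3, -9), (-7.8, 6), (-11.3, -10), (-14.8, 7), (-18.3, -10), (-21.8, 6), (-25.3, -10), (-28.8, 8), (-32.3, -12), (-36.3, 8), (-39.3, -11), (-42.8, 8), (-46.3, -12), (-49.8, 6), (-53.3, -10), (-57.3, 7), (-60.3, -12), (-64.3, 7), (-67.3, -9), (-74.3, -9), (-79.3, -19)]
wrist 0.022 col x 0 [(71.8, -17), (64.7, -37), (52.2, 38), (42.7, -27), (4.7, 24), (2.7, -10), (-0.8, 10), (-4.3, -10), (-7.8, 6), (-11.3, -9), (-14.8, 6)
[... 3872 characters left out ...]
 0.014 row y -0.045 [(-69.7, -8), (-54.2, 34), (-43.7, -30), (41.8, 34), (60.3, -20), (62.8, -10)]
side 0.014 row y -0.035 [(-70.8, -13), (-53.7, 16), (-43.7, -12), (-30.2, 17), (25.3, 16), (29.3, -30), (41.8, 48), (60.8, -21), (63.3, -13), (66.3, 8)]
side 0.014 row y -0.058 [(-66.7, -22), (-54.2, 33), (-42.7, -30), (41.3, 36), (60.8, -18), (63.3, -14)]
side 0.014 col x -0.02 [(-39.3, -10), (-59.8, 21), (-83.3, 8)]
side 0.014 col x 0 [(31.2, -9), (-38.8, -10), (-61.8, 17), (-66.8, -8), (-83.3, 10)]
side 0.014 col x 0.01 [(40.7, -7), (31.2, -7), (-38.8, -10), (-61.8, 17), (-66.8, -8), (-83.3, 10)]
side 0.014 col x 0.02 [(58.2, 6), (57.2, 6), (-38.8, -9), (-61.8, 19), (-66.8, -6), (-83.3, 12)]
```

View pics/pwrist22.png

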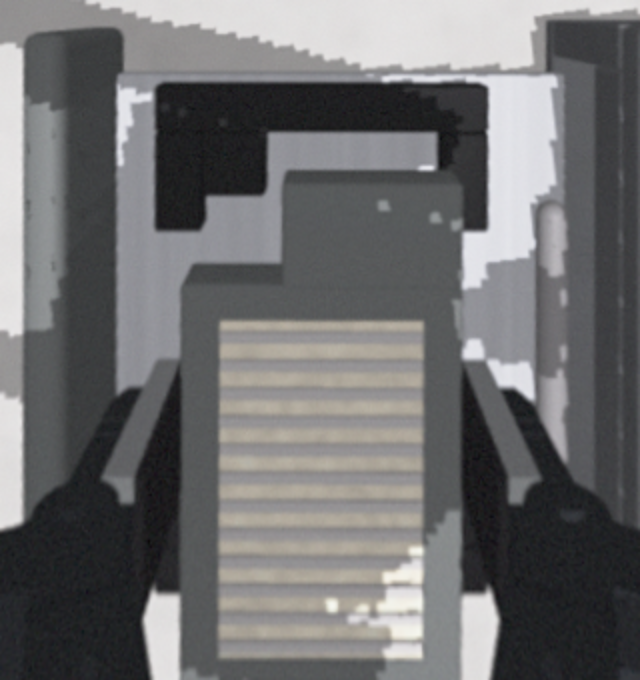

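View pics/pside22.png

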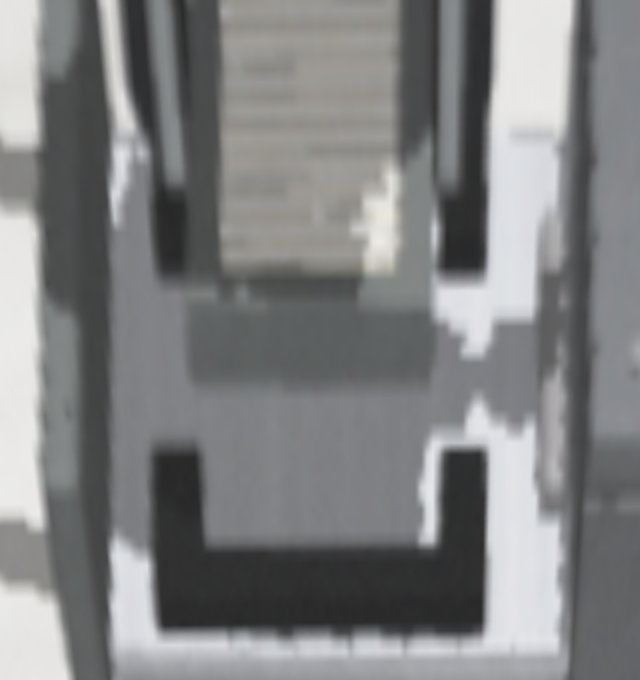

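Call:
{"api": "carry_out", "payload": {
  "series": [
    [0.5,[0.0015,-0.0005,0],0],
    [0.5,[0.0015,-0.0005,0.008],0],
    [0.5,[0.0015,-0.0005,0.016],0],
    [0.5,[0.0015,-0.0005,0.02],0],
    [0.5,[0.0015,-0.0005,0.024],0],
    [0.5,[0.0015,-0.0005,0.027],0],
    [0.5,[0.0015,-0.0005,0.029],0],
    [0.5,[0.0015,-0.0005,0.03],0],
    [0.5,[0.0015,-0.0005,0.03],0]
  ]
}}

```text
t: 18.62
ee_pos: [0.4927, -0.1074, 0.0119]
tcp_rot: [2.377, 2.054, 0.0]
ft_force: [0.3, -0.4, -1.3]
opening: 0.642
```

```bash
python3 w.py w6 cassette_centre
python3 - <<'E'
from h import *
p,M=snap('side');W=cloud(p,M)
for r in finder.silhouettes(p,'cassette_centre')[:1]:
        w=W[r['region']];w=w[np.isfinite(w).all(1)]; w=w[w[:,2]>np.percentile(w[:,2],90)-.007];c,s,a=cv2.minAreaRect(w[:,:2].astype(np.float32));print(r['conf'],np.round(c,4),np.round(s,3),a,np.median(w[:,2]))
cv2.imwrite('pics/s6.png',cv2.resize(p['frame'][230:350,240:400,::-1],None,fx=5,fy=5,interpolation=cv2.INTER_CUBIC))
E
```

```text
t 18.675 tcp [ 0.4927 -0.1074  0.0119] yaw 81.68 tz [ 0. -0. -1.] op 0.644 F [-0.3 -0.5 -1.5]
cassette_centre 0.59 [318. 325.] [ 0.4927 -0.1079] [0.1   0.056] 81.4 0.028
0.97 [ 0.4919 -0.1077] [0.105 0.056] 81.4749984741211 0.0265011668501291
```

View pics/w6.png

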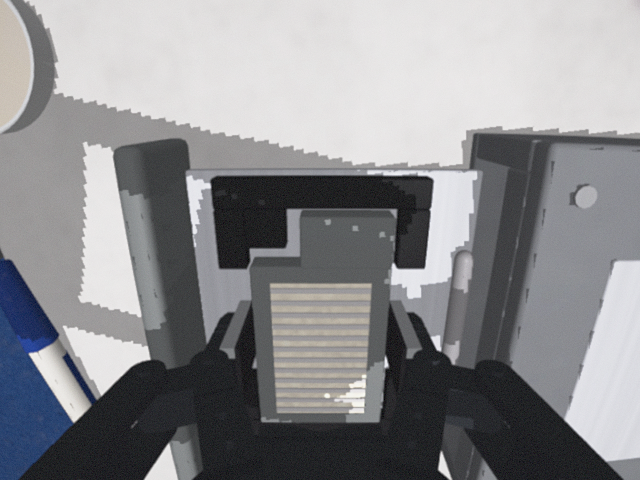

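View pics/s6.png

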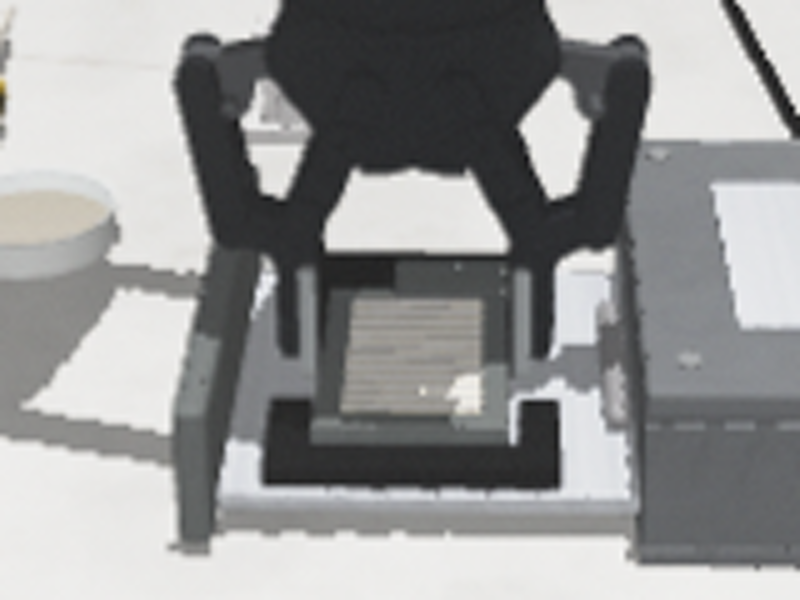

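Call:
{"api": "carry_out", "payload": {
  "series": [
    [0.5,[0,0,0.001],0],
    [0.5,[0,0,0.001],0],
    [0.68,[0,0,0.001],0],
    [0.72,[0,0,0.001],0],
    [0.76,[0,0,0.001],0],
    [0.76,[0,0,0.001],0],
    [0.76,[0,0,-0.015],0],
    [0.76,[0,0,-0.04],0],
    [0.76,[0,0,-0.08],0],
    [0.76,[0,0,-0.13],0],
    [0.76,[-0.04,0,-0.16],0],
    [0.76,[-0.08,0,-0.18],0],
    [0.76,[-0.08,0,-0.18],0],
    [0.76,[-0.08,0,-0.18],0]
  ]
}}

```text
t: 20.58
ee_pos: [0.4808, -0.1862, 0.1921]
tcp_rot: [-2.377, -2.054, -0.001]
ft_force: [-0.4, -0.8, 0.1]
opening: 0.763
```

```bash
python3 w.py w7 cassette_centre
python3 - <<'E'
from h import *
W=np.load('w7.npy')
p,M=snap('wrist')
r=finder.silhouettes(p,'cassette_centre')[0]; w=cloud(p,M)[r['region']]; w=w[np.isfinite(w).all(1)]
A=np.c_[w[:,:2],np.ones(len(w))]; 
m=abs(w[:,2]-np.median(w[:,2]))<.003; k=np.linalg.lstsq(A[m],w[m,2],rcond=None)[0]; print('slope',k[:2],'med z',np.median(w[:,2]))
cv2.imwrite('pics/w7c.png',cv2.resize(p['frame'][0:280,150:400,::-1],None,fx=2.1,fy=2.1,interpolation=cv2.INTER_CUBIC))
E
```

```text
t 20.625 tcp [ 0.4805 -0.1856  0.1914] yaw 81.7 tz [-0.001  0.001 -1.   ] op 0.759 F [0.3 0.3 0.2]
cassette_centre 0.59 [124. 324.] [ 0.4931 -0.108 ] [0.1   0.056] 81.8 0.028
slope [-0.00244093 -0.00264231] med z 0.026363881561995983
```

View pics/w7c.png

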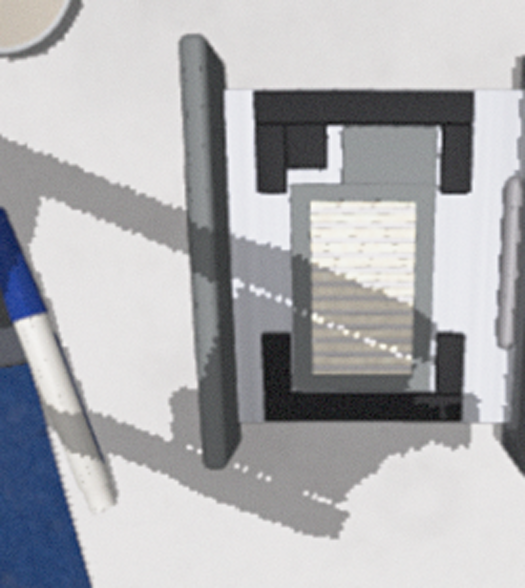

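Call:
{"api": "carry_out", "payload": {
  "series": [
    [0.4,[0.03,-0.035,0],0],
    [0,[0.06,-0.07,0],0],
    [0,[0.078,-0.0935,0.02],0],
    [0,[0.078,-0.0935,0.07],0],
    [0,[0.078,-0.0935,0.11],0],
    [0,[0.078,-0.0935,0.14],0],
    [0,[0.078,-0.0935,0.158],0],
    [0,[0.078,-0.0935,0.166],0],
    [0,[0.078,-0.0935,0.166],0],
    [0,[0.078,-0.0935,0.166],0],
    [0,[0.078,-0.0935,0.166],0]
  ],
  "newtons": 60
}}

```text
t: 22.15
ee_pos: [0.4006, -0.0962, 0.0266]
tcp_rot: [2.375, 2.053, 0.001]
ft_force: [0.2, 0.6, -0.3]
opening: -0.001
```

```bash
python3 - <<'E'
from h import *
p,M=snap('side');cv2.imwrite('pics/s8.png',cv2.resize(p['frame'][200:350,190:400,::-1],None,fx=3.7,fy=3.7,interpolation=cv2.INTER_CUBIC));print(bot.get_obs()['ee_pos'])
E
```

```text
[ 0.40051654 -0.09616357  0.02651938]
```

View pics/s8.png

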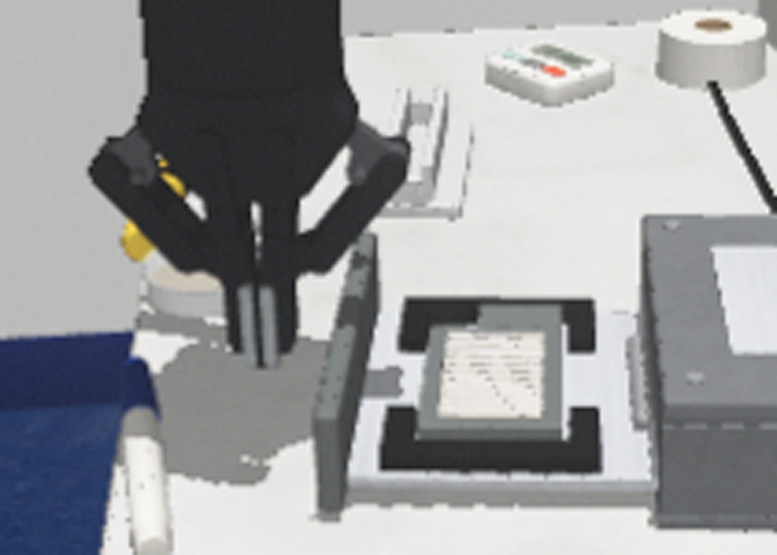

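Call:
{"api": "carry_out", "payload": {
  "series": [
    [0,[0,0.006,0],0],
    [0,[0,0.01,0],0],
    [0,[0,0.014,0],0],
    [0,[0,0.018,0],0],
    [0,[0,0.023,0],0],
    [0,[0,0.029,0],0],
    [0,[0,0.035,0],0],
    [0,[0,0.041,0],0],
    [0,[0,0.048,0],0],
    [0,[0,0.055,0],0],
    [0,[0,0.062,0],0],
    [0,[0,0.069,0],0],
    [0,[0,0.076,0],0],
    [0,[0,0.083,0],0],
    [0,[0,0.089,0],0],
    [0,[0,0.095,0],0],
    [0,[0,0.1,0],0],
    [0,[0,0.104,0],0],
    [0,[0,0.104,0],0]
  ]
}}

```text
t: 24.58
ee_pos: [0.5038, -0.1113, 0.0262]
tcp_rot: [2.375, 2.053, 0.002]
ft_force: [0.0, 0.3, -0.0]
opening: -0.001
```

```bash
cat > st.py <<'E'
from h import *
import sys
p,M=snap('side');W=cloud(p,M);o=bot.get_obs();print(o['t'],o['ee_pos'].round(4),o['ft_force'].round(1))
cv2.imwrite('pics/%s.png'%sys.argv[1],cv2.resize(p['frame'][200:350,240:450,::-1],None,fx=3.7,fy=3.7,interpolation=cv2.INTER_CUBIC))
ex=np.array([.9896,-.1437]);ey=np.array([.1437,.9896]); H=np.array([.6171,-.1264])
q=(W[...,:2]-H)@np.stack([ex,ey],1)
# panel top strip & housing front
m=(W[...,2]>.040)&(W[...,2]<.0505)&(abs(q[...,1])<.078)&(abs(q[...,1])>.05)&(q[...,0]<-.055)&(q[...,0]>-.2)
x=q[m][:,0]; print('panel x pct',np.percentile(x,[5,50,95]).round(4) if len(x) else None,len(x),'home centre -.0695')
E
python3 st.py s9
```

```text
24.625 [ 0.5037 -0.1113  0.0262] [0.1 0.5 0.2]
panel x pct [-0.1006 -0.0952 -0.0621] 119 home centre -.0695
```

View pics/s9.png

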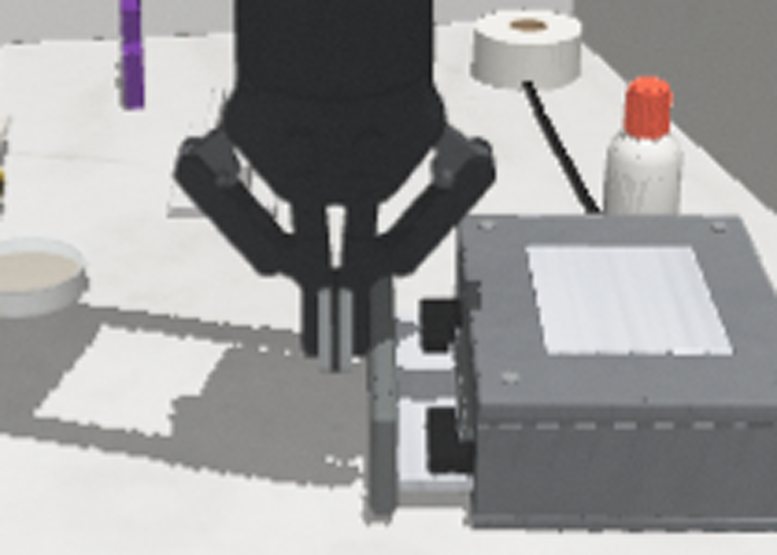

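Call:
{"api": "carry_out", "payload": {
  "series": [
    [0,[0,0.004,0],0],
    [0,[0,0.008,0],0],
    [0,[0,0.011,0],0],
    [0,[0,0.014,0],0],
    [0,[0,0.017,0],0],
    [0,[0,0.019,0],0],
    [0,[0,0.021,0],0],
    [0,[0,0.021,0],0]
  ]
}}

```text
t: 25.62
ee_pos: [0.521, -0.1135, 0.0254]
tcp_rot: [-2.373, -2.052, 0.006]
ft_force: [-5.8, -0.3, 5.6]
opening: -0.0
```

```bash
python3 st.py s10
```

```text
25.675 [ 0.5213 -0.1135  0.0254] [-6.7 -0.9  4.8]
panel x pct [-0.0832 -0.0779 -0.0581] 133 home centre -.0695
```

View pics/s10.png

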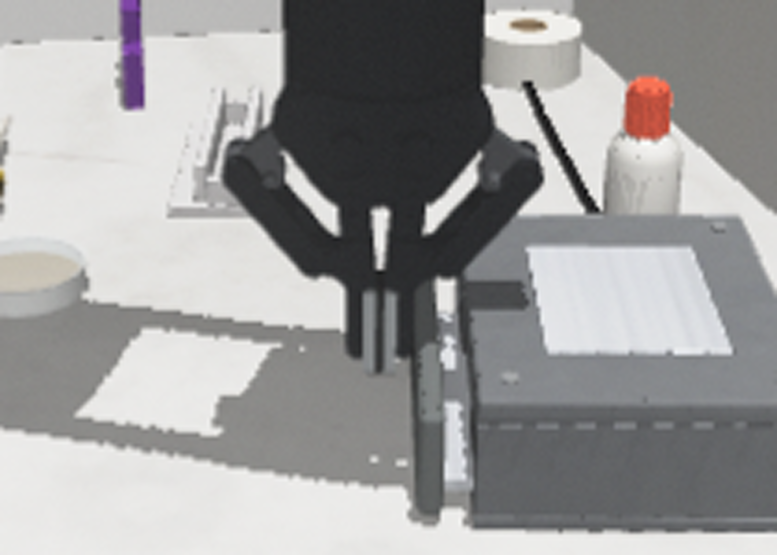

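Call:
{"api": "carry_out", "payload": {
  "series": [
    [0,[0,0.002,0],0],
    [0,[0,0.004,0],0],
    [0,[0,0.006,0],0],
    [0,[0,0.008,0],0],
    [0,[0,0.01,0],0],
    [0,[0,0.012,0],0],
    [0,[0,0.012,0],0],
    [0,[0,0.012,0],0]
  ]
}}

```text
t: 26.68
ee_pos: [0.5301, -0.1148, 0.0256]
tcp_rot: [-2.368, -2.049, 0.012]
ft_force: [-15.8, -0.1, 14.5]
opening: -0.001
```

```bash
python3 st.py s11
```

```text
26.725 [ 0.5301 -0.1148  0.0256] [-16.7  -0.1  14.4]
panel x pct [-0.0746 -0.0697 -0.061 ] 127 home centre -.0695
```

View pics/s11.png

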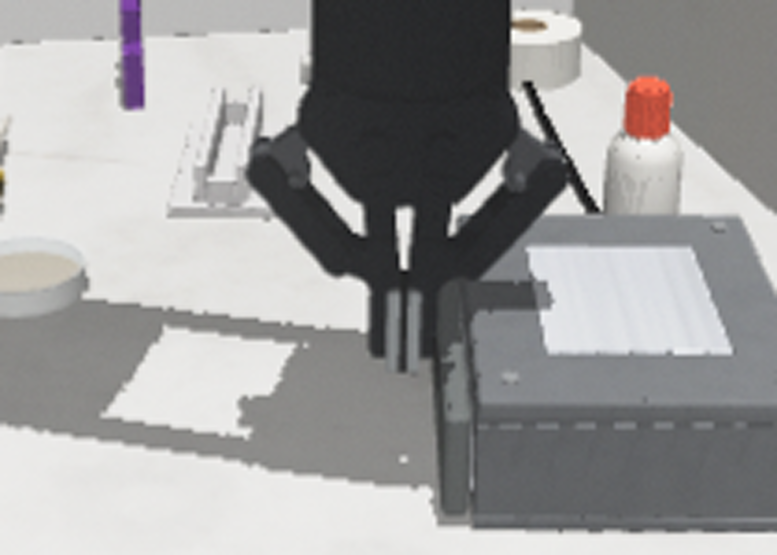

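Call:
{"api": "carry_out", "payload": {
  "series": [
    [0,[0,0.008,0],0],
    [0,[0,0,0],0],
    [0,[0,-0.02,0],0],
    [0,[0,-0.04,-0.02],0],
    [0,[0,-0.06,-0.07],0],
    [0,[0,-0.06,-0.12],0],
    [0,[0,-0.06,-0.15],0],
    [0,[0,-0.06,-0.15],0],
    [0,[0,-0.06,-0.15],0]
  ]
}}

```text
t: 27.85
ee_pos: [0.4757, -0.1068, 0.1749]
tcp_rot: [-2.376, -2.054, 0.0]
ft_force: [0.2, 0.1, -0.3]
opening: -0.002
```

```bash
python3 st.py s12
python3 - <<'E'
from h import *
for n in('top','wrist'):
    p,M=snap(n);W=cloud(p,M)
    ex=np.array([.9896,-.1437]);ey=np.array([.1437,.9896]); H=np.array([.6171,-.1264]);q=(W[...,:2]-H)@np.stack([ex,ey],1)
    for a,b,l in((.042,.053,'panel top'),(.054,.064,'roof')):
        m=(W[...,2]>a)&(W[...,2]<b)&(abs(q[...,1])<.07)&(q[...,0]<.0)&(q[...,0]>-.12); x=q[m][:,0]
        if len(x): print(n,l,np.percentile(x,[2,50,98]).round(4),len(x))
    for l in('timer_mid','stain_bottle_mid','petri_dish_mid'):
        r=finder.silhouettes(p,l)
        if r: print(n,l,r[0]['conf'],np.nanmedian(W[r[0]['region']],0).round(3))
    save(p,n+'12')
    if n=='top': cv2.imwrite('pics/t12.png',cv2.resize(p['frame'][120:370,130:530,::-1],None,fx=2,fy=2,interpolation=cv2.INTER_CUBIC))
E
```

```text
27.9 [ 0.4752 -0.1066  0.1743] [ 0.1  0.  -0.9]
panel x pct [-0.0747 -0.0695 -0.062 ] 183 home centre -.0695
top panel top [-0.0727 -0.0672 -0.0595] 425
top roof [-0.0598 -0.0293 -0.0011] 2364
top timer_mid 0.79 [0.572 0.272 0.018]
top stain_bottle_mid 0.57 [0.67  0.042 0.055]
top petri_dish_mid 0.57 [0.373 0.023 0.016]
wrist panel top [-0.0749 -0.0691 -0.0618] 3067
wrist roof [-0.0614 -0.0319 -0.0013] 13801
wrist stain_bottle_mid 0.9 [0.665 0.028 0.036]
wrist petri_dish_mid 0.96 [0.373 0.022 0.015]
```

View pics/s12.png

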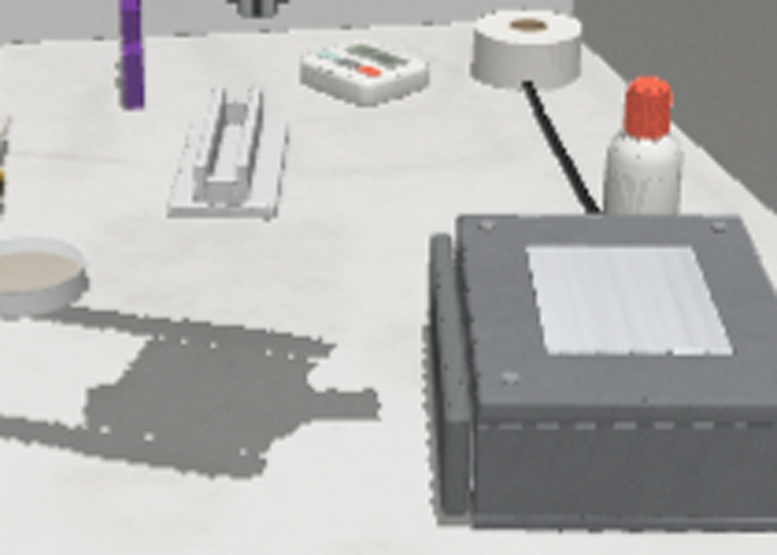

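View pics/wrist12.png

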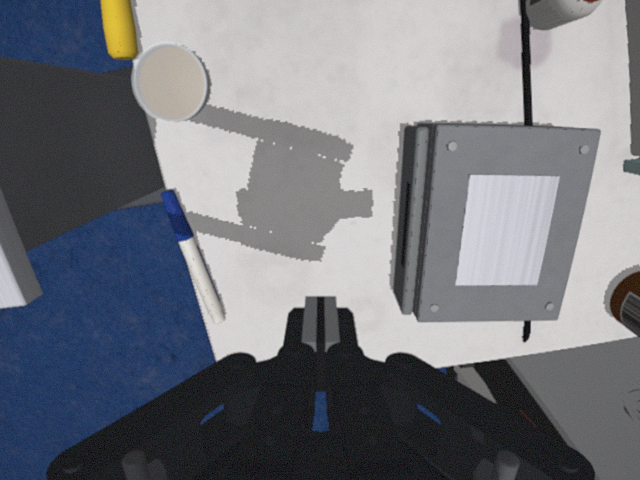

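```bash
python3 -c "
from rig import ticket
print(ticket.finish_job())"
```

```text
the job is handed in; nothing more can be done
None
```

The job is handed in at about 28 s of the 69 s allowed. The cassette is in the recess and the drawer is seated; `finish_job` reports no verdict.

**What I did:** I lifted the grey cassette out of the rack and stood it on the free bench. I tipped it towards the robot so it lay ribbed face up, took it again across its width and laid it in the recess. Then I pushed the drawer over its detent to the end stop and backed the gripper clear.

**Last checks:**
- **Cassette before the push (drawer about 115 mm open):** it lay within about 1 mm of the measured recess centre and flat to about 0.004 rad. Its top was at 26 mm, its yaw within 0.1° of the recess's, and its cut-out corner was round the block.
- **Drawer after backing off:** the panel face measured 0.2 to 0.4 mm from its home position in the side and wrist views, with no spring-back. The top camera read about 2 mm further in, which is within its calibration error.
- **Bystanders:** the timer, bottle and petri dish were where they had been, to within about 2 mm in the top camera. The wrist view saw only part of the bottle, so its bottle reading did not agree.
- **Forces:** nothing touched the gripper after it backed off. The hardest push was about 17 N along the drawer, with about 14 N vertical that I did not explain.
- **Not checked:** the cassette could not be seen once the drawer was shut, so its final pose inside is inferred from the check before the push.

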